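# Dock the catch bin and tip out the heel tray

## Robot

A 6-joint arm with a two-finger parallel gripper is mounted at the origin on a cart in front of the work surface, level with it; the furniture and walls round the work are solid. World frame = base frame: x ahead of the robot, y to its left, z up, the work surface at z = 0. Lengths are in mm, angles in rad, forces in N, time in s.
With the tool pointing down it reaches from about 200 to 875 mm from the base axis. Payload 3.4 kg.
Tool frame: the origin (TCP) lies at the very end of the fingers, on their centre line; the grasp point (between the pads) lies 19 mm behind it; z points along the fingers, y is the line along which they close (so a half turn about z gives the same grasp; the last joint's range is limited). The gripper opens to 94 mm and grips with 3 to 60 N. Pads are 16 mm wide; open, the fingers measure 119 mm over their backs; the gripper's body (75 mm by 177 mm) begins 78 mm behind the grasp point.
Start: joints at [1.216, 0.276, 1.505, -0, 1.361, -0.121], TCP at [133.229, 559.388, 205.493] pointing down, gripper open.
Joint ranges: [-2.89, 2.89], [-0.75, 2.08], [0.22, 2.7], [-1.18, 4.32], [0.11, 2.71], [-2.7, 2.7]. Speed limits (rad/s): [2.57, 2.57, 3.14, 3.14, 3.14, 3.14].

## Interface

Orientations are given as [roll, pitch, yaw] about the fixed x, y, z axes, in that order (R = Rz(yaw) Ry(pitch) Rx(roll)).
In Python, from cell import read_state, get_image, close_job gives the robot as it stands. The module is installed in compiled form; this text tells all that it offers.
- The arm moves only by the tool jog_arm, never from a script. Its argument "moves" is a list of rows, each a list of 4 numbers: the shift along the world's x, y, z scaled (see below), then the turn about the world's z scaled (see below). In form: [[tx, ty, tz, twist], ...]. A call has 1 to 10 rows; each row is the pose to reach, as a shift and turn from the pose commanded when the call began, turning the shorter way round; what a row does not reach only later rows make up. The controller multiplies each number of a shift by 50 cm and each number of a turn by pi rad. A row lasts 1/8 s, in which the tool goes at most 62.5 mm and 10.7 degrees, less where a joint would pass 70% of its speed; a pose out of reach is approached as far as the arm can. A call with a number of a shift or a turn outside -1 to 1 is refused whole. A call with a gripper value outside its range is refused whole. "jaw" is the opening, from -1 (shut) to 1 (fully open), set as the call begins (left out, the last holds). The fingers move at their own pace and stop on an object; the grip force is fixed at half the most. Time passes only in rows, so rows that repeat a pose let the fingers close. It gives the time, the measured TCP pose, the force, the opening and the grip force at its end, in the units of the state.
- read_state(): the state, without advancing time (a new reading comes with each control period).
- get_image(name): name is "side" or "top" or "wrist"; returns a dict with "frame" (400x640x3 uint8, red, green, blue), "range_z" (400x640 float32, mm along the optical axis (not along the pixel's ray), 0 where there is no reading), "vertical_fov" (degrees; the focal length in pixels is half the picture's height over the tangent of half this angle, whatever the lens; pixels are square), "cx", "cy" (the principal point, pixels), "k1" (the pictures are not rectified: a ray, as slopes to the right and down, at radius r is drawn at 1 + k1 r^2 times it, then the intrinsics apply), "R" (3x3) and "t" (3): a world point X has camera coordinates R X + t. Camera axes: x right, y down, z forward; pixel columns grow to the right and rows downward; lengths in mm; the calibration is good to about 2 mm. A picture is of the moment at which its call begins.
- close_job(): hands the job in; it is judged then, once.
The state is a dict: "time": time; "qpos": joint angles; "qvel": joint speeds; "tau": joint torques, N m; "tool_pos": TCP position; "ee_rot": TCP orientation; "wrist_force": force on the tool from outside, world axes, zero at the start; "wrist_torque": the same for the moment, N m; "opening": opening from 0.0 (shut) to 1.0 (fully open); "grasp_force": force on a finger pad.
Only numpy, scipy, OpenCV 4.12 (cv2) and the standard library are available. Lean on these libraries where they do the work, as an engineer would, in place of code of your own. Each camera call takes 0.05 s, during which the arm holds its last target. There are 200 camera calls.

## Task

Set the empty blue catch bin on the sorter's base plate so that the notch in its foot sits over the yellow key, and let go of it. Then lift the tilt tray by its red handle until both rubber heels slide out into the bin, without touching the heels, and lower the tray gently back down on its rests, not letting it drop. Leave the bin docked and do not disturb the jar, spool and carton behind.

Things in the scene. Friction and masses are not known exactly. Their poses are not given: they have to be found in the camera images.
- key (a point): yellow upright key, 14 x 14 mm, 24 mm tall (top 6 mm narrowed to 9 mm), on the fixed sorter's grey base plate near its end; this point is its foot's centre on the plate's top face, 8 mm above the bench. Axes are the sorter's: y points along the sorter from the key to the tray and handle, x along the hinge, z up. The docked bin stands between key and hinge posts, its y axis along this y
- sorter: the fixed sorter; origin on the bench, straight below the tray's hinge; axes as key. Base plate 160 mm (x) by 375 mm (y), from y = -175 to 200 mm, 8 mm thick. The key is at y = -157 mm. Two hinge posts at x = +-66 mm, 8 mm thick, from y = -9 to 17 mm, 127 mm high
- tray_hinge (a point): centre of the tray's hinge axis, which runs along the sorter's x, 115 mm above the bench; axes as key
- tray_handle (a point): centre of the tray's red handle: a round bar 12 mm thick along the hinge direction, 78 mm clear between its two arms, 49 mm clear gap to the tray's end wall, only the bench below it (127 mm below the bar's centre when the tray is down). It is 245 mm from the hinge along the tray and 12 mm above it. Axes turn with the tray: x along the bar, y from hinge to handle, z out of the tray's floor
- tray (a joint): angle of the aluminium tilt tray (rad): 0 = level, down on its rests; grows as the handle is lifted; stop at 0.95. It swings freely and falls if let go. 112 mm wide, 204 mm long, 26 mm walls at both sides and the handle end, open at the hinge end above the bin; 0.4 kg. The heels slide out somewhere between 0.4 and 0.9 rad, depending on friction
- bin_notch (a point): the notch in the blue bin's foot, 22 mm wide, 20 mm deep, in an 8 mm thick, 60 mm wide lug that sticks out 34 mm below the black grip rail; open away from the bin. This point is the notch's centre at the bin's underside: docked, it lies on key (4 mm play to each side, 3 mm toward the bin). Axes are the bin's: y points from notch to bin, x along the rail, z up
- bin_grip (a point): centre of the black grip rail on the bin's outer wall: 60 mm long (bin x), 12 mm thick (bin y), its top 84 mm above the bin's underside; this point is 67 mm above the underside and 28 mm from the notch's centre along bin y. The rail stands free above the 60 mm wall. The loose bin weighs 0.16 to 0.24 kg
- bin_in (a point): centre of the bin's inner floor, 4 mm above its underside, 81.5 mm from the notch's centre along bin y. Bin 140 mm (x) by 115 mm (y) outside, walls 4 mm thick, 60 mm high, 42 mm on the side opposite to the rail
- heel_a_mid (a point): centre of a black rubber heel, 71 x 68 x 9 mm, 0.03 kg, lying in the tray (the one nearer the hinge)
- heel_b_mid (a point): centre of the second, equal black rubber heel (the one nearer the handle)
- jar_mid (a point): centre of a brown cement jar, 67 mm wide, 88 mm tall; a bystander
- spool_mid (a point): centre of a spool of thread, 43 mm wide, 54 mm tall; a bystander
- carton_mid (a point): centre of a small upright carton, 42 x 50 x 99 mm; a bystander
There are look-alikes about, which are no part of the job. What is shaped like the part that bears heel_a_mid but orange or purple is not meant.

How it is judged (in metres and radians):
On the way, in this order (a step that is already met when the one before it is completed fails the run):
1. the bin is docked over the key and let go, the tray still down with the heels in it (horizontal distance between bin_notch and key below 0.009 m and z of bin_notch in the frame of key between -0.004 and 0.004 m and angle between the y axis of bin_notch and the y axis of key, either way round below 0.13 rad and angle between bin_notch's own z axis and vertical below 0.05 rad and contact force between the fingers and bin below 0.2 N and value of joint tray below 0.1 rad and height (world z) of each of heel_a_mid, heel_b_mid above 0.11 m), for 0.2 s.
2. the tray is tipped and both heels have slid into the docked bin (value of joint tray above 0.25 rad and horizontal distance between bin_notch and key below 0.009 m and z of bin_notch in the frame of key between -0.004 and 0.004 m and angle between the y axis of bin_notch and the y axis of key, either way round below 0.13 rad and angle between bin_notch's own z axis and vertical below 0.05 rad and x of heel_a_mid in the frame of bin_in between -0.062 and 0.062 m and y of heel_a_mid in the frame of bin_in between -0.05 and 0.05 m and z of heel_a_mid in the frame of bin_in between -0.002 and 0.05 m and x of heel_b_mid in the frame of bin_in between -0.062 and 0.062 m and y of heel_b_mid in the frame of bin_in between -0.05 and 0.05 m and z of heel_b_mid in the frame of bin_in between -0.002 and 0.05 m), for 0.1 s.
At the end, for the whole second after the job is handed in: The tray is down on its rests (below 0.03 rad); both heels lie inside the bin, below its rim; the bin stands docked and level on the base plate, its notch within 9 mm of the key's centre, at its height within 4 mm and turned less than 0.13 rad from it; all at rest (value of joint tray below 0.03 rad and horizontal distance between bin_notch and key below 0.009 m and z of bin_notch in the frame of key between -0.004 and 0.004 m and angle between the y axis of bin_notch and the y axis of key, either way round below 0.13 rad and angle between bin_notch's own z axis and vertical below 0.05 rad and x of heel_a_mid in the frame of bin_in between -0.062 and 0.062 m and y of heel_a_mid in the frame of bin_in between -0.05 and 0.05 m and z of heel_a_mid in the frame of bin_in between -0.002 and 0.05 m and x of heel_b_mid in the frame of bin_in between -0.062 and 0.062 m and y of heel_b_mid in the frame of bin_in between -0.05 and 0.05 m and z of heel_b_mid in the frame of bin_in between -0.002 and 0.05 m and linear speed of each of bin, heel_a, heel_b below 0.03 m/s); the robot touches nothing.
It fails at once if the tray drops: it swings down faster than 1.6 rad/s (about 0.4 m/s at the handle) (velocity of joint tray below -1.6 rad/s).
It fails at once if the robot touches a heel (contact force between any of the fingers, the arm and heel_a above 0.3 N or contact force between any of the fingers, the arm and heel_b above 0.3 N).
It fails at once if jar, spool or carton moved by more than 25 mm (distance of any of jar_mid, spool_mid, carton_mid from where it was at the start of the episode above 0.025 m).
It also fails if it takes over 64 s, if anything falls off the work surface, if the arm or the gripper's body presses on something with over 40 N, if the wrist force passes 120 N, or if a joint passes its speed limit or range.

## Working session

There is one attempt and no reset: what is moved stays moved. The work goes in short steps, Python scripts to look and compute and a tool call to move; the robot and the scene stay as the last step left them, time stands still between calls to the robot, and variables do not carry over. Pictures are saved under pics/ and viewed, at most 10 in all, crops included, and the job is handed in when it is done.

Besides the shell and the picture viewer there is one more tool, called after ">>>" as a command line: name --pt "numbers of a row" for each row, then --argument value for the rest. jog_arm: Moves the arm, as the interface text tells. Its arguments: {"type":"object","properties":{"moves":{"type":"array"},"jaw":{"type":"number"}},"required":["moves"]}

```bash
mkdir -p pics; cat > h.py <<'E'
import numpy as np, cv2
from cell import read_state, get_image, close_job
def grab(n):
    d=get_image(n); np.savez(''+n+'.npz',**d); return d
def load(n): return dict(np.load(''+n+'.npz'))
def K(d):
    f=200/np.tan(np.radians(float(d['vertical_fov']))/2); return f,float(d['cx']),float(d['cy']),float(d['k1'])
def cloud(d):
    f,cx,cy,k=K(d); v,u=np.mgrid[0:400,0:640]; a=(u-cx)/f; b=(v-cy)/f
    x,y=a.copy(),b.copy()
    for _ in range(15):
        s=1+k*(x*x+y*y); x,y=a/s,b/s
    z=d['range_z']; P=np.stack([x*z,y*z,z],-1)-d['t']
    return P@d['R']   # R^T (Xc - t)
def ray(d,u,v,h):
    f,cx,cy,k=K(d); a=np.array([(u-cx)/f,(v-cy)/f]); x=a.copy()
    for _ in range(15): x=a/(1+k*(x@x))
    r=d['R'].T@np.array([x[0],x[1],1]); c=-d['R'].T@d['t']
    return c+r*(h-c[2])/r[2]
def save(d,name,box=None,s=1):
    im=d['frame'][...,::-1]
    if box: u0,v0,u1,v1=box; im=im[v0:v1,u0:u1]
    cv2.imwrite('pics/'+name,cv2.resize(im,None,fx=s,fy=s,interpolation=cv2.INTER_CUBIC))
E
python3 - <<'E'
from h import *
a=grab('top');b=grab('side')
save(a,'top0.png');save(b,'side0.png')
for d in(a,b): print(K(d), (-d['R'].T@d['t']).round(), d['R'].round(2).tolist())
print(read_state())
E
```

```text
(np.float64(417.3334021627478), 322.8071139255511, 199.80357658128722, -0.0791883400802099) [ 276.   91. 1630.] [[0.0, -1.0, -0.01], [-0.98, -0.0, -0.18], [0.18, 0.01, -0.98]]
(np.float64(407.0357077520825), 314.84575988856517, 205.69989825603622, 0.01804766149908566) [-108. -861.  603.] [[0.84, -0.55, 0.02], [-0.2, -0.34, -0.92], [0.51, 0.76, -0.4]]
{'time': 0.1, 'qpos': array([ 1.21599759e+00,  2.76507338e-01,  1.50597293e+00,  2.82847488e-06,
        1.36072673e+00, -1.20988179e-01]), 'qvel': array([ 0.00247849, -0.00202433, -0.00234661, -0.00045638,  0.00160282,
        0.00042523]), 'tau': array([ 8.14345221e-04, -4.05461311e+01, -2.37779009e+01,  7.03461980e-02,
        3.00102553e-02, -3.18121090e-05]), 'tool_pos': array([133.03985278, 558.87684523, 204.71857516]), 'ee_rot': array([-3.13999045e+00, -1.97585256e-04,  2.90778135e+00]), 'wrist_force': array([ 0.75051019, -0.86986468,  0.39473391]), 'wrist_torque': array([-0.01231565,  0.00313208,  0.01730919]), 'grasp_force': 0.0, 'opening': 0.997119656326556}
```

View pics/top0.png

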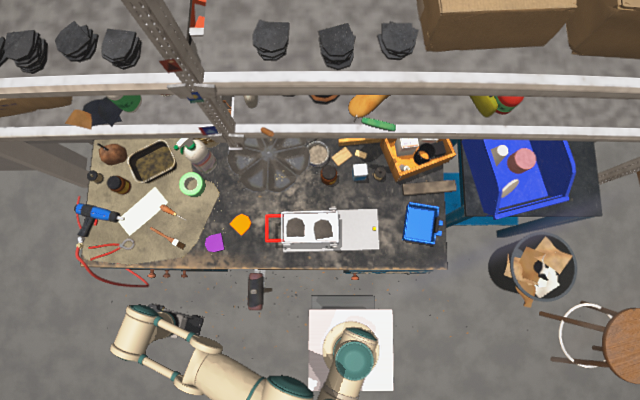

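View pics/side0.png

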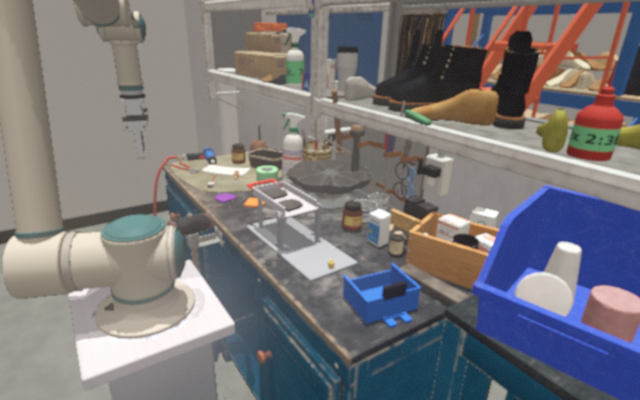

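The top view shows the sorter with its red handle at (271,229), heels at (296,228) and (322,228), key at (375,229), and the bin at (422,223) with its lug to the right. The orange (241,224) and purple (214,242) pieces are look-alikes. I'll enlarge to check.

```bash
python3 - <<'E'
from h import *
a=load('top');b=load('side')
save(a,'topc.png',(255,140,455,270),4)
save(b,'sidec.png',(230,170,430,335),4)
for n,d in(('top',a),('side',b)):
    P=cloud(d);im=cv2.cvtColor(d['frame'],cv2.COLOR_RGB2HSV);h,s,v=im[...,0].astype(int),im[...,1],im[...,2]
    win=(np.abs(P[...,0]-450)<250)&(np.abs(P[...,1])<420)&(P[...,2]>-20)&(P[...,2]<220)
    for c,m in(('red',((h<6)|(h>174))&(s>150)&(v>80)),('yel',(h>20)&(h<32)&(s>150)&(v>120)),('blue',(h>98)&(h<118)&(s>150)&(v>90)&(P[...,1]<-100))):
        n_,L,S,C=cv2.connectedComponentsWithStats((m&win).astype(np.uint8))
        for i in range(1,n_):
            if S[i,4]>=4:
                Q=P[L==i]; print(n,c,S[i].tolist(),np.median(Q,0).round(),np.percentile(Q,3,0).round(),np.percentile(Q,97,0).round())
E
```

```text
top red [265, 214, 16, 29, 201] [453. 307. 131.] [399. 263.  -3.] [504. 323. 137.]
top yel [244, 216, 3, 3, 5] [502. 413.   7.] [499. 409.   5.] [507. 418.  12.]
top yel [243, 221, 6, 10, 32] [467. 412.   8.] [451. 401.   2.] [487. 420.  16.]
top yel [373, 227, 3, 3, 9] [457. -90.  31.] [454. -95.  22.] [462. -87.  36.]
top blue [402, 202, 40, 43, 1174] [ 477. -274.    4.] [ 405. -333.   -4.] [ 547. -211.   60.]
top blue [439, 220, 4, 6, 21] [ 480. -356.    6.] [ 472. -366.   -8.] [ 491. -328.   86.]
side red [265, 181, 4, 1, 4] [470. 307. 130.] [465. 306. 130.] [475. 308. 131.]
side red [270, 180, 4, 1, 4] [488. 304. 132.] [483. 301. 131.] [491. 306. 132.]
side red [259, 182, 4, 1, 4] [447. 305. 131.] [442. 305. 131.] [452. 306. 132.]
side red [248, 185, 4, 3, 8] [400. 288. 133.] [397. 280. 130.] [404. 295. 135.]
side blue [345, 264, 76, 63, 2290] [ 476. -316.   27.] [ 399. -351.    5.] [ 547. -216.   62.]
```

View pics/topc.png

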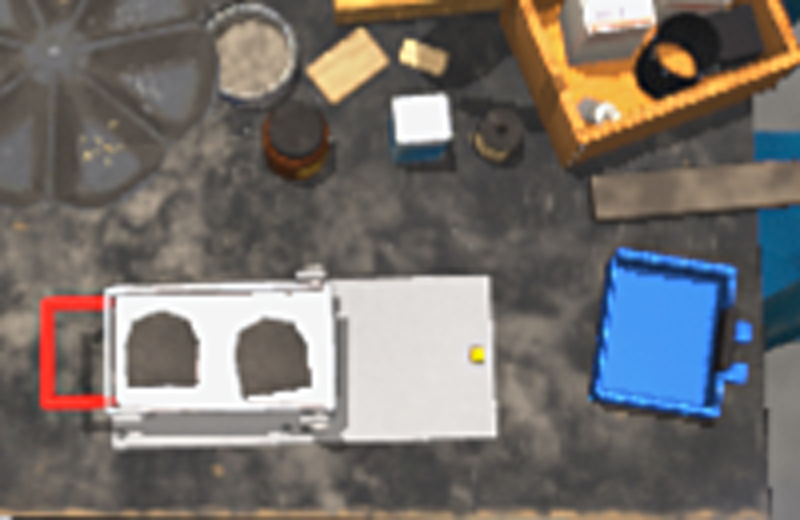

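View pics/sidec.png

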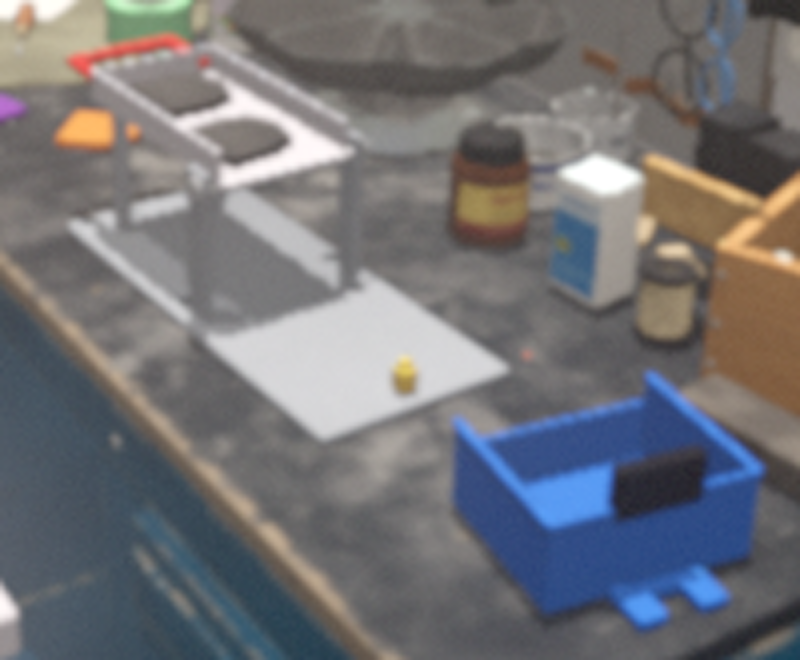

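The crops show red, black-heeled tray on grey sorter, the key at top-crop (477,354), and the bin at (660,335) with the rail at (727,335) and its two lug prongs at (742,330/372), turned a few degrees. The blue bin with black rail is the only small one with a notched foot, and the big bin at the right has none. Now precise poses.

```bash
python3 - <<'E'
from h import *
a=load('top');b=load('side');P=cloud(a).reshape(-1,3);Q=cloud(b).reshape(-1,3)
def rect(X,n):
    r=cv2.minAreaRect(X[:,:2].astype(np.float32)); print(n,len(X),np.round(r[0],1),np.round(r[1],1),round(r[2],2),X.mean(0).round(1))
def box(X,lo,hi): return X[np.all((X>lo)&(X<hi),1)]
for n,X in(('top',P),('side',Q)):
    rect(box(X,[380,-345,45],[570,-195,66]),n+' rim')
    rect(box(X,[380,-370,70],[570,-195,90]),n+' rail')
    rect(box(X,[430,-400,4],[520,-343,12]),n+' lug')
    rect(box(X,[360,-130,4],[560,50,12]),n+' plate')
    rect(box(X,[440,-110,18],[475,-75,40]),n+' key')
    rect(box(X,[380,290,110],[520,340,145]),n+' handle')
    rect(box(X,[370,60,128],[530,280,150]),n+' tray rim')
# hand-picked in the top image (crop/4 + offset)
c=lambda u,v,h:ray(a,255+u/4,140+v/4,h).round(1)
print('key top',c(477,353,32))
print('handle ends',c(47,302,133),c(47,405,133))
print('plate far corners',c(490,277,8),c(494,438,8))
print('bin rim: ',c(620,251,42),c(592,401,42),c(735,266,60),c(718,415,60),'prongs',c(745,332,8),c(740,373,8))
# side hand-picked prong tips; rail top ends
s=lambda u,v,h:ray(b,230+u/4,170+v/4,h).round(1)
print('side prongs outer tips',s(640,625,8),s(665,608,8),s(706,608,8),s(728,590,8))
print('rail top ends',s(614,470,84),s(702,448,84),'key',s(404,358,32))
E
```

```text
top rim 161 [ 476.6 -270.2] [116.8 144.9] 80.79 [ 479.9 -284.2   57.4]
top rail 59 [ 467.  -322.6] [13.  58.7] 82.95 [ 467.4 -322.1   81.1]
top lug 30 [ 471.2 -363.2] [27.8 79.8] 80.13 [ 462.2 -355.9    6.6]
top plate 1188 [461.2 -39.8] [196.  175.4] 0.33 [456.4 -31.5   7.6]
top key 12 [458.3 -89.2] [11.8  7.3] 87.45 [458.  -89.   29.3]
top handle 107 [447.7 303.8] [26.3 99.1] 89.36 [447.6 307.8 132.1]
top tray rim 494 [452.8 172.1] [133.8 218. ] 1.63 [449.4 177.3 134. ]
side rim 795 [ 476.  -271.8] [119.4 148.5] 80.44 [ 470.7 -296.4   55.7]
side rail 208 [ 466.1 -323.2] [14.1 60.8] 80.31 [ 463.1 -325.3   80.4]
side lug 139 [ 474.8 -358.4] [30.8 85.4] 89.24 [ 466.7 -354.6    8.8]
side plate 1665 [457.7 -36.1] [191.5 183. ] 4.3 [449.7 -37.1   9.4]
side key 37 [457.4 -94. ] [13.9 13.4] 82.86 [455.9 -95.1  26. ]
side handle 97 [444.3 303.9] [21.9 97.7] 87.31 [446.7 305.3 130.8]
side tray rim 801 [456.4 168.5] [218.8 136.2] 88.12 [448.  165.9 133.5]
key top [456.7 -91.6  32. ]
handle ends [491.  309.1 133. ] [397.5 306.7 133. ]
plate far corners [ 534.6 -108.5    8. ] [ 376.7 -109.4    8. ]
bin rim:  [ 554.7 -230.9   42. ] [ 409.7 -199.3   42. ] [ 537.1 -337.5   60. ] [ 394.8 -315.    60. ] prongs [ 480.1 -358.6    8. ] [ 439.8 -351.8    8. ]
side prongs outer tips [ 431.8 -357.4    8. ] [ 453.5 -354.1    8. ] [ 473.2 -366.1    8. ] [ 495.1 -361.4    8. ]
rail top ends [ 438.7 -318.9   84. ] [ 495.9 -328.7   84. ] key [459.8 -91.6  32. ]
```

Poses (world mm): bin rail about (466.6, -322.9), bin yaw about -9.6°. Key about (457.5, -91.3), sorter yaw about +0.025 rad, handle about (446.5, 310). Sizes check: rail to bin centre 53 mm, key to handle about 401 mm (402 expected). Moving above the rail.

>>> jog_arm --pt "0.1 -0.12 0.09 0.02" --pt "0.17 -0.24 0.09 0.02" --pt "0.25 -0.36 0.09 0.02" --pt "0.3 -0.48 0.09 0.02" --pt "0.33 -0.6 0.09 0.02" --pt "0.36 -0.72 0.09 0.02" --pt "0.4 -0.84 0.09 0.02" --pt "0.44 -0.96 0.09 0.02" --pt "0.45 -1 0.09 0.02" --pt "0.45 -1 0.09 0.02" --jaw 1

```text
time: 1.35
tool_pos: [359.1, 55.2, 250.2]
ee_rot: [-3.14, 0.0, 2.961]
wrist_force: [-1.1, -0.5, 0.2]
opening: 0.999
grasp_force: 0.0
```

>>> jog_arm --pt "0.03 -0.11 0 0" --pt "0.06 -0.22 0 0" --pt "0.09 -0.33 0 0" --pt "0.12 -0.44 0 0" --pt "0.15 -0.55 0 0" --pt "0.18 -0.66 -0.06 0" --pt "0.217 -0.765 -0.12 0" --pt "0.217 -0.765 -0.12 0" --pt "0.217 -0.765 -0.12 0" --pt "0.217 -0.765 -0.12 0"

```text
time: 2.6
tool_pos: [467.1, -321.3, 191.6]
ee_rot: [-3.142, 0.001, 2.973]
wrist_force: [-0.2, -0.7, 1.1]
opening: 0.999
grasp_force: 0.0
```

```bash
python3 - <<'E'
from h import *
w=grab('wrist');save(w,'w1.png');P=cloud(w).reshape(-1,3)
def rect(X,n):
    if len(X)<5: print(n,len(X));return
    r=cv2.minAreaRect(X[:,:2].astype(np.float32)); print(n,len(X),np.round(r[0],1),np.round(r[1],1),round(r[2],2),X.mean(0).round(1))
def box(X,lo,hi): return X[np.all((X>lo)&(X<hi),1)]
rect(box(P,[420,-350,70],[520,-295,90]),'rail')
rect(box(P,[420,-400,4],[520,-343,12]),'lug')
s=read_state();print(s['tool_pos'],s['ee_rot'],s['time'],s['wrist_force'])
E
```

```text
rail 696 [ 466.5 -322.6] [11.8 59.6] 81.67 [ 465.  -322.4   84.3]
lug 419 [ 462.2 -348.9] [21.7 58.8] 80.45 [ 464.8 -351.7    8.8]
[ 467.10730209 -321.51936298  191.79268426] [-3.14118470e+00  1.52058965e-03  2.97248658e+00] 2.65 [-0.31071809 -0.87889853  0.30959548]
```

View pics/w1.png

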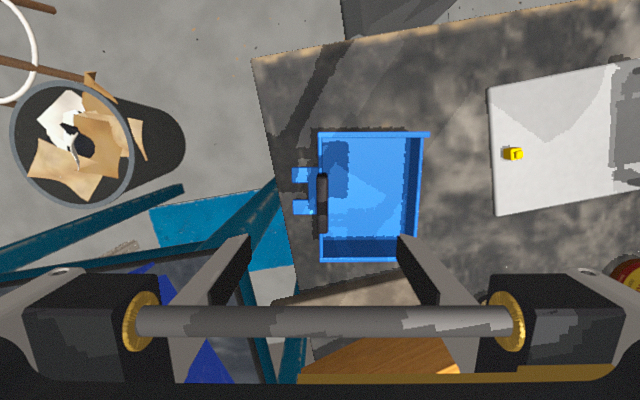

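The wrist view shows the fingers lined up with the rail at (322,203), the lug at (303,190) and the key at (514,154). The rail is confirmed at (466.5, -322.6). Descend and grip.

```bash
python3 - <<'E'
from h import *
w=load('wrist');Q=cloud(w);im=cv2.cvtColor(w['frame'],cv2.COLOR_RGB2HSV)
m=(im[...,0]>20)&(im[...,0]<34)&(im[...,1]>150)&(im[...,2]>120);m[:,:480]=0;m[:,540:]=0;m[:130]=0;m[180:]=0
X=Q[m];print(len(X),X.min(0),X.max(0),'top',X[X[:,2]>X[:,2].max()-4].mean(0))
P=Q.reshape(-1,3);X=P[np.all((P>[360,-130,4])&(P<[560,-60,12]),1)]
print(cv2.minAreaRect(X[:,:2].astype(np.float32)))
E
```

```text
203 [ 394.6615278  -309.0267685    12.43232374] [463.52578665 -87.03157591 371.73257987] top [ 394.6615278  -309.0267685   371.73257987]
((457.1942443847656, -85.65959167480469), (159.60301208496094, 53.30506896972656), 0.7987499237060547)
```

>>> jog_arm --pt "0 0 -0.1 0" --pt "0 0 -0.2 0" --pt "0 0 -0.25 0" --pt "0 0 -0.285 0" --pt "0 0 -0.285 0" --pt "0 0 -0.285 0"

```text
time: 3.4
tool_pos: [467.5, -323.2, 49.5]
ee_rot: [-3.14, 0.002, 2.971]
wrist_force: [0.9, -1.0, -0.3]
opening: 1.001
grasp_force: 0.0
```

>>> jog_arm --pt "0 0 0 0" --pt "0 0 0 0" --pt "0 0 0 0" --pt "0 0 0 0" --pt "0 0 0 0" --pt "0 0 0 0" --pt "0 0 0 0" --pt "0 0 0 0" --jaw -1

```text
time: 4.4
tool_pos: [466.7, -323.1, 48.0]
ee_rot: [3.141, -0.0, 2.971]
wrist_force: [-0.2, -0.2, 0.8]
opening: 0.186
grasp_force: 0.0
```

>>> jog_arm --pt "0 0 0 0" --pt "0 0 0 0" --pt "0 0 0 0" --pt "0 0 0 0"

```text
time: 4.9
tool_pos: [466.7, -323.0, 48.0]
ee_rot: [3.141, -0.0, 2.971]
wrist_force: [0.5, 0.3, -1.0]
opening: 0.126
grasp_force: 30.0
```

```bash
python3 - <<'E'
from h import *
w=load('wrist');Q=cloud(w);im=cv2.cvtColor(w['frame'],cv2.COLOR_RGB2HSV)
m=(im[...,0]>18)&(im[...,0]<34)&(im[...,1]>120)&(im[...,2]>80);m[:,:480]=0;m[:,540:]=0;m[:130]=0;m[180:]=0
X=Q[m];X=X[(X[:,2]>0)&(X[:,2]<45)]
print(len(X),X.min(0),X.max(0));T=X[X[:,2]>29];print('top',T.min(0),T.max(0),T.mean(0))
E
```

```text
212 [ 451.04585892 -100.45106218   11.905686  ] [464.09559625 -86.65880054  34.44110482]
top [453.52231281 -97.50597173  29.15187993] [462.33370871 -89.84128661  34.44110482] [457.76883746 -93.92717351  32.00499093]
```

Gripped (30 N). Lift, carry and turn over the key.

>>> jog_arm --pt "0 0 0.04 0" --pt "0 0 0.08 0" --pt "0 0 0.13 0" --pt "-0.002 0.07 0.13 0.01" --pt "-0.006 0.14 0.13 0.02" --pt "-0.01 0.21 0.13 0.03" --pt "-0.014 0.28 0.13 0.04" --pt "-0.018 0.35 0.13 0.05" --pt "-0.02 0.4 0.13 0.061" --pt "-0.02 0.44 0.13 0.061"

```text
time: 6.15
tool_pos: [456.2, -102.0, 112.8]
ee_rot: [3.141, -0.001, -3.12]
wrist_force: [-0.5, 0.5, -2.4]
opening: 0.127
grasp_force: 30.0
```

>>> jog_arm --pt "0 0 0 0" --pt "0 0 0 0" --pt "0 0 0 0"

```text
time: 6.52
tool_pos: [456.9, -104.0, 112.9]
ee_rot: [-3.141, 0.0, -3.122]
wrist_force: [-0.3, 0.2, -1.4]
opening: 0.121
grasp_force: 30.0
```

```bash
python3 - <<'E'
from h import *
s=read_state();print(s['tool_pos'],s['ee_rot'],s['time'],s['wrist_force'])
w=grab('wrist');save(w,'w2.png');Q=cloud(w);P=Q.reshape(-1,3)
im=cv2.cvtColor(w['frame'],cv2.COLOR_RGB2HSV)
m=(im[...,0]>18)&(im[...,0]<34)&(im[...,1]>120)&(im[...,2]>80)&(np.linalg.norm(Q[...,:2]-[457,-93],axis=-1)<25)
X=Q[m]
if len(X): 
  print('key',len(X),X.min(0),X.max(0));T=X[X[:,2]>29];print('top',T.min(0),T.max(0),T.mean(0))
h=s['tool_pos'][2]
def rect(X,n):
    if len(X)<5: print(n,len(X));return
    r=cv2.minAreaRect(X[:,:2].astype(np.float32)); print(n,len(X),np.round(r[0],1),np.round(r[1],1),round(r[2],2),X.mean(0).round(1))
def box(X,lo,hi): return X[np.all((X>lo)&(X<hi),1)]
rect(box(P,[420,-130,h+24],[500,-85,h+42]),'rail')
rect(box(P,[420,-165,h-47],[500,-115,h-34]),'lug')
E
```

```text
[ 456.90266829 -103.9785241   112.94161268] [-3.14128148e+00  8.96169103e-05 -3.12178642e+00] 6.525 [-0.33710259  0.16233004 -1.40360346]
key 2051 [ 432.52163021 -111.60650831  216.73216381] [447.05105385 -76.62699124 244.53738744]
top [ 432.52163021 -111.60650831  216.73216381] [447.05105385 -76.62699124 244.53738744] [437.40407244 -92.25455704 237.51163447]
rail 2708 [ 452.  -102.2] [50.8 33.6] 22.4 [ 449.  -104.1  148.7]
lug 1427 [ 457.  -128.6] [59.9 27.1] 0.68 [ 448.3 -128.9   73.8]
```

View pics/w2.png

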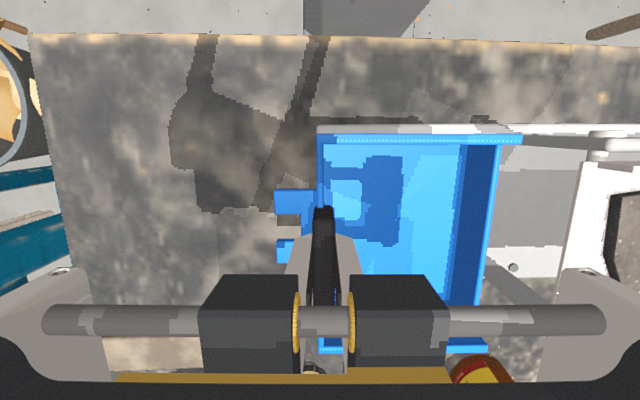

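Lug edges match (lug centre (457, -128.6), outer edge 38 mm from the rail), with the key hidden below the bin. Move over the key, then descend slowly.

>>> jog_arm --pt "0 0.04 0 0.002" --pt "0 0.081 0 0.003" --pt "0 0.081 0 0.003" --pt "0 0.081 0 0.003" --pt "0 0.081 -0.03 0.003" --pt "0 0.081 -0.06 0.003" --pt "0 0.081 -0.06 0.003" --pt "0 0.081 -0.06 0.003"

```text
time: 7.58
tool_pos: [457.2, -63.3, 83.4]
ee_rot: [-3.141, 0.001, -3.112]
wrist_force: [-0.1, 0.1, -1.9]
opening: 0.126
grasp_force: 30.0
```

```bash
python3 - <<'E'
from h import *
s=read_state();print(s['tool_pos'],s['ee_rot'],s['time'],s['wrist_force'])
w=grab('side');save(w,'s2.png',(230,170,430,320),4)
E
```

```text
[457.2267096  -63.28575138  83.40217547] [-3.14126048e+00  7.45214051e-04 -3.11213348e+00] 7.575 [-0.14062808  0.12704658 -1.90443476]
```

View pics/s2.png

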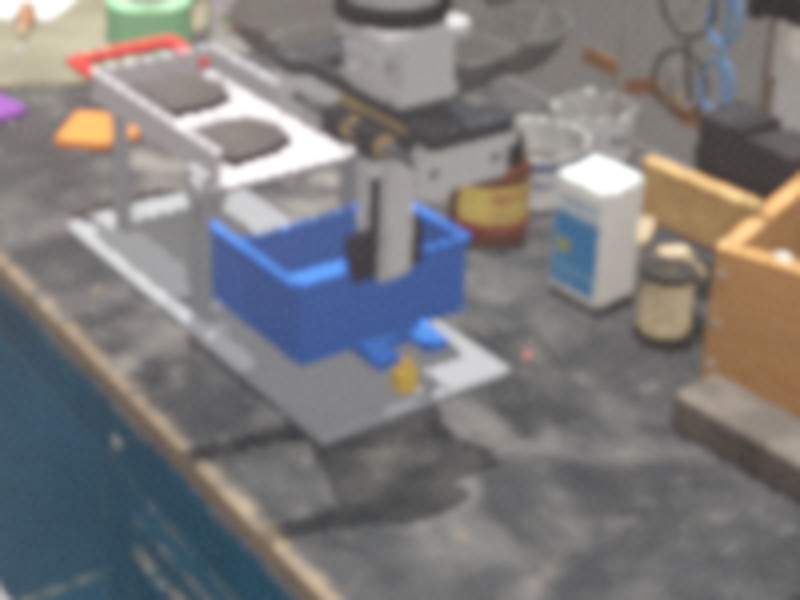

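The side view shows the hovering notch between the prongs at crop (397,355) and (425,348), with the key top at (404,358). Quick consistency check via rays.

```bash
python3 - <<'E'
from h import *
b=load('side');s=lambda u,v,h:ray(b,230+u/4,170+v/4,h).round(1)
print('prong tips',s(397,355,43),s(425,348,43),s(375,365,43),s(447,340,43),'key top',s(404,357,32),'foot front',s(404,394,8))
P=cloud(b).reshape(-1,3);X=P[np.all((P>[410,-125,37])&(P<[510,-92,47]),1)];print(len(X),X.min(0),X.max(0),cv2.minAreaRect(X[:,:2].astype(np.float32)))
Q=cloud(b);im=cv2.cvtColor(b['frame'],cv2.COLOR_RGB2HSV)
m=(im[...,0]>15)&(im[...,0]<34)&(im[...,1]>120)&(im[...,2]>80)&(np.linalg.norm(Q[...,:2]-[457,-93],axis=-1)<25)
X=Q[m];print('key',len(X),X.min(0),X.max(0),X.mean(0))
E
```

```text
prong tips [ 447.  -100.9   43. ] [ 468.4 -103.1   43. ] [ 427.3 -103.8   43. ] [ 487.5 -102.2   43. ] key top [460.5 -90.5  32. ] foot front [456.4 -97.9   8. ]
53 [ 427.64560091 -103.64287416   38.53195743] [488.8195279  -92.68189221  46.9809028 ] ((458.24566650390625, -97.95732116699219), (61.156707763671875, 10.952820777893066), 0.398482084274292)
key 27 [ 449.84277739 -100.94005623   12.63742937] [462.91728049 -93.97508964  29.90750115] [455.82941578 -97.14083945  22.00062848]
```

Notch centre about (457.7, -92), key about (457.5, -92.5): aligned. Lower with 1 mm extra toward the tray.

>>> jog_arm --pt "0 0.002 -0.01 0" --pt "0 0.002 -0.02 0" --pt "0 0.002 -0.03 0" --pt "0 0.002 -0.04 0" --pt "0 0.002 -0.046 0" --pt "0 0.002 -0.05 0" --pt "0 0.002 -0.053 0" --pt "0 0.002 -0.054 0" --pt "0 0.002 -0.054 0"

```text
time: 8.75
tool_pos: [456.8, -61.6, 56.0]
ee_rot: [3.142, 0.0, -3.111]
wrist_force: [-0.2, 0.5, -0.9]
opening: 0.127
grasp_force: 30.0
```

>>> jog_arm --pt "0 0 -0.002 0" --pt "0 0 -0.002 0" --pt "0 0 -0.002 0"

```text
time: 9.12
tool_pos: [456.9, -61.6, 55.9]
ee_rot: [-3.141, 0.001, -3.111]
wrist_force: [-0.9, 0.2, 4.8]
opening: 0.126
grasp_force: 30.0
```

>>> jog_arm --pt "0 0 0 0" --pt "0 0 0 0" --pt "0 0 0 0" --pt "0 0 0 0" --pt "0 0 0 0" --pt "0 0 0 0" --pt "0 0 0 0" --pt "0 0 0 0" --jaw 0

```text
time: 10.12
tool_pos: [456.7, -61.6, 55.0]
ee_rot: [3.142, 0.0, -3.112]
wrist_force: [-1.1, 0.9, 0.8]
opening: 0.5
grasp_force: 0.0
```

Seated and released. Rise and check.

>>> jog_arm --pt "0 0 0.08 0" --pt "0 0 0.18 0" --pt "0 0 0.28 0" --pt "0 -0.06 0.38 0" --pt "0 -0.12 0.4 0" --pt "0 -0.12 0.4 0" --pt "0 -0.12 0.4 0"

```text
time: 11.0
tool_pos: [456.0, -120.7, 254.1]
ee_rot: [3.14, -0.002, -3.112]
wrist_force: [-0.2, -0.3, -0.7]
opening: 0.501
grasp_force: 0.0
```

```bash
python3 - <<'E'
from h import *
s=read_state();print(s['tool_pos'],s['ee_rot'],s['time'])
for n in('wrist','top','side'):
    w=grab(n);Q=cloud(w);P=Q.reshape(-1,3)
    im=cv2.cvtColor(w['frame'],cv2.COLOR_RGB2HSV)
    m=(im[...,0]>15)&(im[...,0]<34)&(im[...,1]>120)&(im[...,2]>80)&(np.linalg.norm(Q[...,:2]-[457,-93],axis=-1)<20)&(Q[...,2]<45)
    X=Q[m]
    if len(X): print(n,'key',len(X),X.min(0).round(1),X.max(0).round(1),X.mean(0).round(1))
    def rect(X,n):
        if len(X)<5: print(n,len(X));return
        r=cv2.minAreaRect(X[:,:2].astype(np.float32)); print(n,len(X),np.round(r[0],1),np.round(r[1],1),round(r[2],2),X.mean(0).round(1))
    def box(X,lo,hi): return X[np.all((X>lo)&(X<hi),1)]
    rect(box(P,[420,-85,80],[500,-45,98]),'rail')
    bl=Q[(im[...,0]>98)&(im[...,0]<118)&(im[...,1]>120)]
    rect(box(bl,[420,-120,12],[500,-75,20]),'lug')
    rect(box(P,[380,290,110],[520,340,145]),'handle')
save(load('wrist'),'w3.png',(200,60,520,300),2)
E
```

```text
[ 456.00343258 -120.72049351  254.06641746] [ 3.13977315e+00 -1.71449443e-03 -3.11186305e+00] 11.0
wrist key 111 [450.6 -99.1   8.3] [464.2 -85.7  34.5] [456.6 -93.   27.5]
rail 549 [456.3 -61.6] [58.9 12.5] 1.99 [455.5 -62.6  91.7]
lug 505 [457.4 -86.9] [58.2 25.3] 2.17 [456.3 -86.4  16.8]
handle 0
top key 10 [452.5 -95.3   8.2] [462.3 -86.1  38. ] [457.5 -91.2  27. ]
rail 48 [456.4 -60. ] [55.8 12. ] 0.2 [451.9 -58.7  89.3]
lug 18 [437.4 -86.3] [13.1 22.9] 17.44 [437.6 -85.8  16.5]
handle 109 [447.8 303.2] [99.  26.4] 0.4 [447.9 307.8 131. ]
side key 22 [450.6 -99.8  15.4] [460.1 -93.   32.5] [455.2 -96.8  24.5]
rail 122 [455.6 -63.2] [60.  14.8] 3.21 [454.7 -65.2  88.8]
lug 66 [456.5 -88.4] [25.9 58.8] 89.34 [448.9 -88.6  17.1]
handle 97 [445.2 303.8] [23.  98.6] 89.9 [446.3 304.6 130.9]
```

View pics/w3.png

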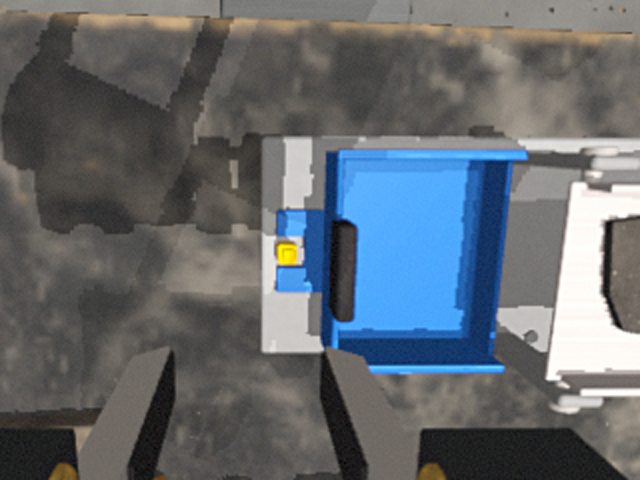

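Docked: the key (crop (287,254)) sits between the prongs, with the notch offset about 3 mm and yaw matched. Now go over the handle.

>>> jog_arm --pt "0 0.1 0 0" --pt "0 0.2 0 0" --pt "0 0.3 0 0" --pt "0 0.4 0 0" --pt "-0.01 0.5 0 0" --pt "-0.01 0.6 0 0" --pt "-0.017 0.7 0 0" --pt "-0.017 0.8 0 0" --pt "-0.017 0.863 0 0" --pt "-0.017 0.863 0 0" --jaw 0

```text
time: 12.4
tool_pos: [447.1, 312.1, 253.9]
ee_rot: [-3.141, -0.002, -3.107]
wrist_force: [0.9, -1.0, -0.1]
opening: 0.502
grasp_force: 0.0
```

>>> jog_arm --pt "0 0 0 0" --pt "0 0 0 0" --pt "0 0 0 0"

```text
time: 12.78
tool_pos: [448.4, 308.9, 255.2]
ee_rot: [3.142, 0.0, -3.113]
wrist_force: [-0.3, -0.2, 0.3]
opening: 0.5
grasp_force: 0.0
```

```bash
python3 - <<'E'
from h import *
s=read_state();print(s['tool_pos'],s['ee_rot'],s['time'],s['qpos'])
w=grab('wrist');Q=cloud(w);im=cv2.cvtColor(w['frame'],cv2.COLOR_RGB2HSV)
m=((im[...,0]<8)|(im[...,0]>172))&(im[...,1]>120)&(np.abs(Q[...,2]-127)<15)&(np.linalg.norm(Q[...,:2]-[448,309],axis=-1)<70)
X=Q[m];print(len(X),X.min(0),X.max(0))
for x in(415,430,445,460,475,485):
    T=X[np.abs(X[:,0]-x)<6]; 
    if len(T): print(x,len(T),T.min(0).round(1),T.max(0).round(1))
print(X[:,0].min(),X[:,0].max())
save(w,'w4.png')
E
```

```text
[448.35475969 308.94345352 255.18296848] [ 3.14157812e+00  2.30608670e-04 -3.11287712e+00] 12.775 [ 4.75601967e-01  2.05395079e-01  1.47900423e+00 -8.71197438e-05
  1.45697911e+00 -1.12390001e+00]
1919 [395.30680205 253.34734389 126.79553028] [496.93095892 316.39330857 136.8176794 ]
415 132 [409.1 303.3 129.2] [421.  313.9 135.9]
430 124 [424.3 303.6 129.7] [436.  314.4 135.1]
445 124 [439.  304.  129.8] [451.  314.9 135.5]
460 119 [454.1 304.5 128.9] [465.8 315.4 135.5]
475 116 [469.1 304.8 128.8] [480.9 316.  135.4]
485 342 [479.1 256.  127.5] [491.  316.3 136.1]
395.30680205185934 496.9309589172132
```

View pics/w4.png

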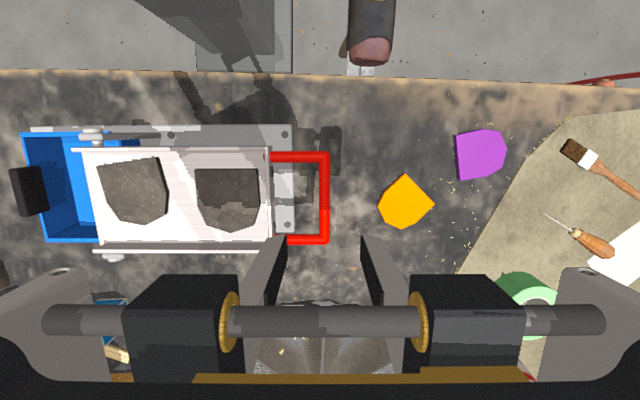

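The wrist view shows the fingers straddling the red bar (325,197). The bar measures y = 309.4, z about 127, as expected. Descend and grip.

>>> jog_arm --pt "0 0.001 -0.1 0" --pt "0 0.001 -0.2 0" --pt "0 0.001 -0.26 0" --pt "0 0.001 -0.294 0" --pt "0 0.001 -0.294 0" --pt "0 0.001 -0.294 0" --pt "0 0.001 -0.294 0"

```text
time: 13.7
tool_pos: [449.0, 310.7, 109.2]
ee_rot: [3.141, 0.002, -3.112]
wrist_force: [0.9, 0.3, 0.9]
opening: 0.502
grasp_force: 0.0
```

>>> jog_arm --pt "0 0 0 0" --pt "0 0 0 0" --pt "0 0 0 0" --pt "0 0 0 0" --pt "0 0 0 0" --pt "0 0 0 0" --pt "0 0 0 0" --pt "0 0 0 0" --jaw -1

```text
time: 14.7
tool_pos: [448.2, 309.7, 108.0]
ee_rot: [-3.14, -0.0, -3.111]
wrist_force: [0.3, -4.4, 2.4]
opening: 0.119
grasp_force: 30.0
```

```bash
python3 -c "
import numpy as np
f=lambda t:245.3*np.array([-0.027*np.cos(t+.049),np.cos(t+.049),np.sin(t+.049)])/500
for t in np.arange(0,.96,.05): print(round(t,2),(f(t)-f(0)).round(3),'from.5',(f(t)-f(.5)).round(3),'from.9',(f(t)-f(.9)).round(3))"
```

```text
0.0 [0. 0. 0.] from.5 [-0.002  0.072 -0.232] from.9 [-0.006  0.204 -0.375]
0.05 [ 0.    -0.002  0.024] from.5 [-0.002  0.07  -0.208] from.9 [-0.005  0.202 -0.35 ]
0.1 [ 0.    -0.005  0.049] from.5 [-0.002  0.067 -0.183] from.9 [-0.005  0.199 -0.326]
0.15 [ 0.    -0.009  0.073] from.5 [-0.002  0.062 -0.159] from.9 [-0.005  0.195 -0.302]
0.2 [ 0.    -0.015  0.097] from.5 [-0.002  0.057 -0.135] from.9 [-0.005  0.19  -0.278]
0.25 [ 0.001 -0.021  0.12 ] from.5 [-0.001  0.05  -0.111] from.9 [-0.005  0.183 -0.254]
0.3 [ 0.001 -0.029  0.144] from.5 [-0.001  0.043 -0.088] from.9 [-0.005  0.175 -0.231]
0.35 [ 0.001 -0.038  0.167] from.5 [-0.001  0.034 -0.065] from.9 [-0.004  0.166 -0.208]
0.4 [ 0.001 -0.048  0.189] from.5 [-0.001  0.023 -0.043] from.9 [-0.004  0.156 -0.186]
0.45 [ 0.002 -0.059  0.211] from.5 [-0.     0.012 -0.021] from.9 [-0.004  0.145 -0.164]
0.5 [ 0.002 -0.072  0.232] from.5 [0. 0. 0.] from.9 [-0.004  0.133 -0.143]
0.55 [ 0.002 -0.085  0.253] from.5 [ 0.    -0.013  0.021] from.9 [-0.003  0.119 -0.122]
0.6 [ 0.003 -0.099  0.272] from.5 [ 0.001 -0.028  0.041] from.9 [-0.003  0.105 -0.102]
0.65 [ 0.003 -0.114  0.292] from.5 [ 0.001 -0.043  0.06 ] from.9 [-0.002  0.09  -0.083]
0.7 [ 0.004 -0.131  0.31 ] from.5 [ 0.002 -0.059  0.078] from.9 [-0.002  0.074 -0.065]
0.75 [ 0.004 -0.148  0.328] from.5 [ 0.002 -0.076  0.096] from.9 [-0.002  0.056 -0.047]
0.8 [ 0.004 -0.166  0.344] from.5 [ 0.003 -0.094  0.112] from.9 [-0.001  0.038 -0.031]
0.85 [ 0.005 -0.185  0.36 ] from.5 [ 0.003 -0.113  0.128] from.9 [-0.001  0.02  -0.015]
0.9 [ 0.006 -0.204  0.375] from.5 [ 0.004 -0.133  0.143] from.9 [0. 0. 0.]
0.95 [ 0.006 -0.225  0.389] from.5 [ 0.004 -0.153  0.157] from.9 [ 0.001 -0.02   0.014]
```

>>> jog_arm --pt "0 -0.002 0.024 0" --pt "0 -0.005 0.049 0" --pt "0 -0.009 0.073 0" --pt "0 -0.015 0.097 0" --pt "0.001 -0.021 0.12 0" --pt "0.001 -0.029 0.144 0" --pt "0.001 -0.038 0.167 0" --pt "0.001 -0.048 0.189 0" --pt "0.002 -0.059 0.211 0" --pt "0.002 -0.072 0.232 0"

```text
time: 15.95
tool_pos: [449.1, 274.4, 224.6]
ee_rot: [3.141, -0.0, -3.111]
wrist_force: [1.6, -3.5, -5.6]
opening: 0.121
grasp_force: 30.0
```

```bash
python3 - <<'E'
from h import *
s=read_state();print(s['tool_pos'],s['wrist_force'],s['time'])
w=grab('side');save(w,'s3.png',(215,110,415,260),4)
E
```

```text
[449.1035454  274.41003055 224.56688062] [ 1.63518028 -3.47847526 -5.62970681] 15.95
```

View pics/s3.png

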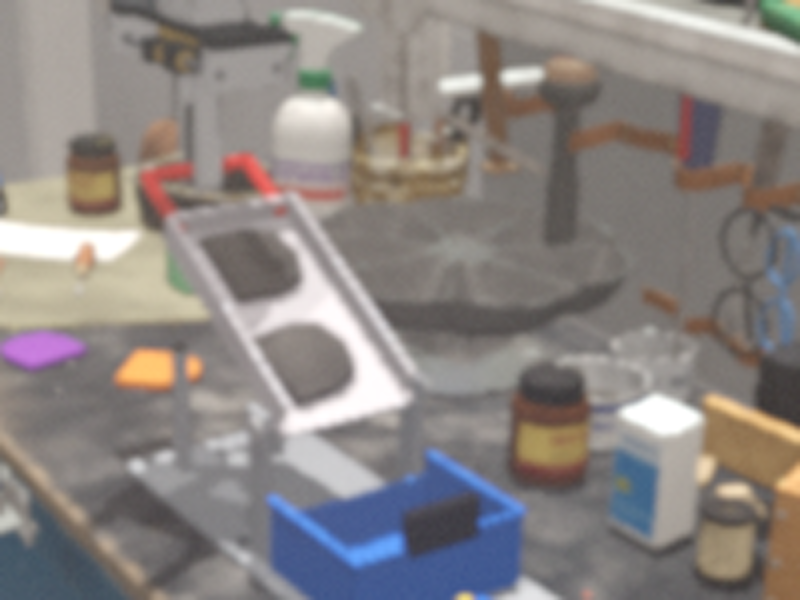

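The tray is up about 0.5 rad, held by the bar. Both heels are still in it (crop (250,265) and (310,360)). Continue slowly.

>>> jog_arm --pt "0 -0.006 0.01 0" --pt "0 -0.013 0.021 0" --pt "0 -0.02 0.031 0" --pt "0.001 -0.028 0.041 0" --pt "0.001 -0.035 0.05 0" --pt "0.001 -0.043 0.06 0" --pt "0.001 -0.051 0.069 0" --pt "0.002 -0.059 0.078 0" --pt "0.002 -0.059 0.078 0" --pt "0.002 -0.059 0.078 0"

```text
time: 17.25
tool_pos: [450.1, 246.1, 263.5]
ee_rot: [3.139, 0.0, -3.111]
wrist_force: [-1.8, 5.5, 1.6]
opening: 0.12
grasp_force: 30.0
```

```bash
python3 - <<'E'
from h import *
s=read_state();print(s['tool_pos'],s['wrist_force'],s['time'])
w=grab('side');save(w,'s4.png',(215,110,415,260),4)
E
```

```text
[450.06486493 246.06137436 263.48872278] [-1.75877426  5.52615388  1.56595611] 17.25
```

View pics/s4.png

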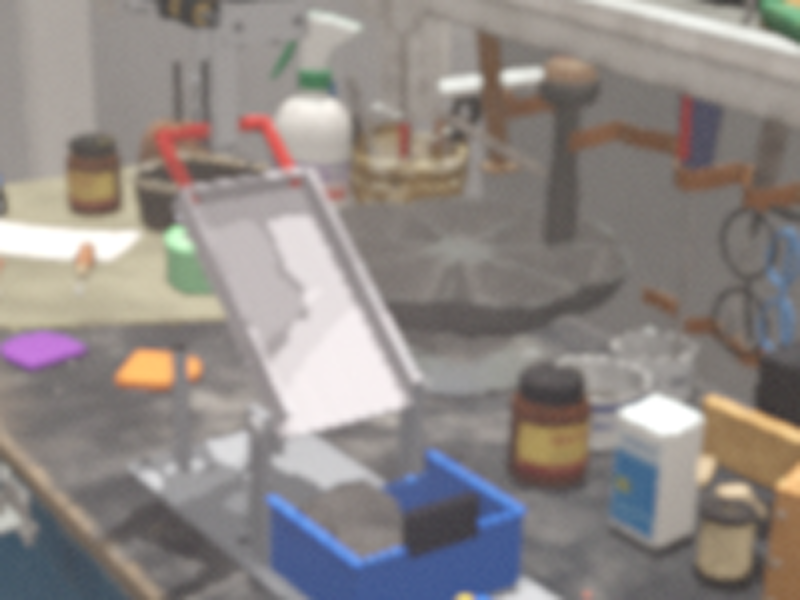

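The tray is empty, and heel material shows in the bin at crop (355,515). That was my 11th picture, one over the limit of 10, so I'll check by numbers only from here.

```bash
python3 - <<'E'
from h import *
c=np.array([455.,-8.1]) # bin centre
a=0.03
for n in('top','side'):
    w=grab(n);Q=cloud(w);im=cv2.cvtColor(w['frame'],cv2.COLOR_RGB2HSV)
    D=Q[...,:2]-c; bx=D[...,0]*np.cos(a)+D[...,1]*np.sin(a); by=-D[...,0]*np.sin(a)+D[...,1]*np.cos(a); bz=Q[...,2]-12
    m=(im[...,1]<110)&(np.abs(bx)<66)&(np.abs(by)<52)&(bz>-8)&(bz<100)&(im[...,2]<130)
    n_,L,S,C=cv2.connectedComponentsWithStats(m.astype(np.uint8))
    for i in range(1,n_):
        if S[i,4]>8:
            k=L==i;X=np.stack([bx[k],by[k],bz[k]],1);print(n,S[i].tolist(),'mean',X.mean(0).round(),'lo',X.min(0).round(),'hi',X.max(0).round())
    b=(np.abs(Q[...,1]+62)<14)&(np.abs(Q[...,0]-456)<40)&(Q[...,2]>80)&(Q[...,2]<98);r=cv2.minAreaRect(Q[b][:,:2].astype(np.float32));print('rail',r)
    # coarse height map in the bin, by rows 
    for y in range(-50,51,14): print([int(np.median(bz[k])) if (k:=(np.abs(bx-x)<8)&(np.abs(by-y)<7)&(bz<110)&(bz>-15)).sum()>1 else -99 for x in range(-60,61,15)])
E
```

```text
top [340, 219, 29, 26, 422] mean [-16.   2.  28.] lo [-60. -52.  -6.] hi [28. 51. 86.]
rail ((456.9549255371094, -60.13116455078125), (11.72551155090332, 55.51536178588867), 89.44607543945312)
[29, 5, 41, 75, 75, 71, 54, 2, 9]
[23, 18, 16, 14, 10, 1, 0, 0, 0]
[24, 22, 20, 17, 13, 10, 0, -1, 1]
[3, 27, 25, 21, 21, 13, 0, -2, 0]
[2, 0, 29, 28, 24, 1, -1, 0, 1]
[-3, 0, 30, 26, 21, 20, 0, -1, 0]
[0, 2, 31, 32, 29, 33, 2, 0, 0]
[-2, 4, 43, 41, 42, 42, 0, 0, 0]
side [305, 235, 13, 11, 74] mean [ 5. 18. 35.] lo [-30. -51.  20.] hi [26. 40. 81.]
side [295, 240, 6, 4, 9] mean [-33.  27.  36.] lo [-38.  17.  30.] hi [-30.  35.  38.]
rail ((457.1485900878906, -62.14484405517578), (16.71816062927246, 61.421730041503906), 89.20022583007812)
[22, 26, 35, 32, 34, 37, 35, 24, 35]
[22, -99, -99, -99, -99, -99, -99, -99, 54]
[37, -99, -99, -99, -99, -99, -99, -99, 47]
[24, -99, 28, 26, 24, -99, -99, -99, 55]
[10, 32, 31, 29, 27, -99, -99, -99, 52]
[8, 32, 35, 33, 28, 25, -99, -99, 45]
[37, 37, 35, 35, 36, 35, 36, -99, 43]
[17, 44, 45, 45, 46, 44, 38, 29, 33]
```

Both heels are piled inside the bin below the rim (heel surface at most about 35 mm above its floor). The rail hasn't moved. Lower the tray at about 0.4 rad/s.

>>> jog_arm --pt "0 0.017 -0.018 0" --pt "-0.001 0.032 -0.038 0" --pt "-0.001 0.046 -0.057 0" --pt "-0.002 0.059 -0.078 0" --pt "-0.002 0.072 -0.099 0" --pt "-0.003 0.083 -0.121 0" --pt "-0.003 0.093 -0.143 0" --pt "-0.003 0.102 -0.166 0" --pt "-0.003 0.11 -0.19 0" --pt "-0.004 0.116 -0.213 0"

```text
time: 18.65
tool_pos: [448.4, 302.6, 155.5]
ee_rot: [-3.141, 0.0, -3.111]
wrist_force: [0.1, 1.3, -1.2]
opening: 0.117
grasp_force: 30.0
```

>>> jog_arm --pt "0 0.003 -0.012 0" --pt "0 0.006 -0.024 0" --pt "0 0.008 -0.036 0" --pt "0 0.01 -0.048 0" --pt "0 0.012 -0.06 0" --pt "0 0.013 -0.073 0" --pt "0 0.014 -0.083 0" --pt "0 0.015 -0.091 0" --pt "0 0.015 -0.096 0" --pt "0 0.015 -0.097 0"

```text
time: 19.9
tool_pos: [448.2, 309.7, 108.8]
ee_rot: [-3.14, 0.0, -3.111]
wrist_force: [-2.0, -5.3, 6.4]
opening: 0.12
grasp_force: 30.0
```

>>> jog_arm --pt "0 0 0 0" --pt "0 0 0 0" --pt "0 0 0 0"

```text
time: 20.27
tool_pos: [448.2, 309.7, 108.9]
ee_rot: [-3.141, 0.0, -3.111]
wrist_force: [-1.4, -6.0, 4.1]
opening: 0.12
grasp_force: 30.0
```

The upward reaction shows the tray is on its rests. Release and rise.

>>> jog_arm --pt "0 0 0 0" --pt "0 0 0 0" --pt "0 0 0 0" --pt "0 0 0 0" --pt "0 0 0 0" --pt "0 0 0 0" --pt "0 0 0 0" --pt "0 0 0 0" --jaw 0

```text
time: 21.28
tool_pos: [448.2, 310.4, 108.0]
ee_rot: [3.141, 0.0, -3.112]
wrist_force: [0.5, -0.2, 0.2]
opening: 0.5
grasp_force: 0.0
```

>>> jog_arm --pt "0 0 0.05 0" --pt "0 0 0.12 0" --pt "0 0 0.2 0" --pt "0 0.05 0.28 0" --pt "0 0.12 0.3 0" --pt "0 0.2 0.3 0" --pt "0 0.2 0.3 0" --pt "0 0.2 0.3 0" --pt "0 0.2 0.3 0"

```text
time: 22.4
tool_pos: [448.2, 409.3, 257.9]
ee_rot: [-3.141, -0.0, -3.112]
wrist_force: [-0.6, -0.1, -0.5]
opening: 0.497
grasp_force: 0.0
```

```bash
python3 - <<'E'
from h import *
s=read_state();print(s['tool_pos'],s['wrist_force'],s['time'],s['opening'])
c=np.array([455.,-8.1]);a=0.03
for n in('top','side'):
    w=grab(n);Q=cloud(w);P=Q.reshape(-1,3)
    def rect(lo,hi,nm):
        X=P[np.all((P>lo)&(P<hi),1)];r=cv2.minAreaRect(X[:,:2].astype(np.float32));print(n,nm,len(X),np.round(r[0],1),np.round(r[1],1),round(r[2],1),X.mean(0).round(1))
    rect([420,-85,80],[500,-45,98],'rail');rect([380,290,110],[520,340,145],'handle')
    D=Q[...,:2]-c; bx=D[...,0]*np.cos(a)+D[...,1]*np.sin(a); by=-D[...,0]*np.sin(a)+D[...,1]*np.cos(a); bz=Q[...,2]-12
    if n=='top':
      for y in range(-50,51,14): print([int(np.median(bz[k])) if (k:=(np.abs(bx-x)<8)&(np.abs(by-y)<7)&(bz<110)&(bz>-15)).sum()>1 else -99 for x in range(-60,61,15)])
E
```

```text
[448.18996478 409.31491111 257.92797262] [-0.5984933  -0.08311757 -0.50406649] 22.4 0.4971450332008038
top rail 54 [456.9 -60.2] [56.9 12.4] 0.0 [455.5 -59.4  89.3]
top handle 109 [447.9 302.9] [99. 25.] 0.5 [447.9 307.7 131.1]
[27, 0, 42, 74, 74, 69, 50, 1, 13]
[9, 9, 12, 12, 12, 0, 0, 0, 0]
[17, 15, 16, 17, 18, 14, 0, -2, 0]
[6, 18, 20, 21, 23, 21, -2, 0, 0]
[2, 12, 27, 29, 30, 0, 0, 0, 2]
[0, 0, 33, 28, 21, 18, 1, -2, 1]
[1, -1, 32, 30, 32, 33, 3, 0, 1]
[-1, 21, 43, 42, 43, 40, 0, -2, 0]
side rail 121 [456. -63.] [59.6 13.2] 3.3 [453.7 -65.3  88.9]
side handle 98 [445.1 302.8] [100.6  23.3] 0.3 [445.3 305.1 130.9]
```

The handle is back at its original height and the bin is still docked. The pile shifted slightly since the last look, so I'll wait a second and confirm it is at rest before handing in.

>>> jog_arm --pt "0 0 0 0" --pt "0 0 0 0" --pt "0 0 0 0" --pt "0 0 0 0" --pt "0 0 0 0" --pt "0 0 0 0" --pt "0 0 0 0" --pt "0 0 0 0" --pt "0 0 0 0" --pt "0 0 0 0"

```text
time: 23.75
tool_pos: [448.2, 410.4, 258.0]
ee_rot: [3.142, 0.0, -3.112]
wrist_force: [-0.3, 1.3, -0.4]
opening: 0.502
grasp_force: 0.0
```

```bash
python3 - <<'E'
from h import *
c=np.array([455.,-8.1]);a=0.03
o=load('top');w=grab('top')
for d in(w,):
    Q=cloud(d);D=Q[...,:2]-c; bx=D[...,0]*np.cos(a)+D[...,1]*np.sin(a); by=-D[...,0]*np.sin(a)+D[...,1]*np.cos(a); bz=Q[...,2]-12
    for y in range(-50,51,14): print([int(np.median(bz[k])) if (k:=(np.abs(bx-x)<8)&(np.abs(by-y)<7)&(bz<110)&(bz>-15)).sum()>1 else -99 for x in range(-60,61,15)])
df=np.abs(o['frame'].astype(int)-w['frame'])[205:250,330:385].max(-1);print('changed px',(df>30).sum())
E
```

```text
[27, 1, 41, 75, 78, 73, 46, 3, 14]
[8, 10, 11, 11, 9, 0, -1, -1, -1]
[13, 14, 15, 17, 20, 17, 0, 0, 2]
[6, 22, 22, 24, 23, 24, -5, -1, 0]
[0, 11, 28, 29, 31, 1, 0, 0, 0]
[0, -2, 29, 26, 22, 20, 0, 0, 0]
[0, 0, 33, 33, 32, 33, 2, -1, 1]
[0, 19, 43, 43, 42, 39, 0, 0, 0]
changed px 0
```

All at rest, so I'm handing in.

```bash
python3 -c "
from cell import close_job
print(close_job())"
```

```text
the job is handed in; nothing more can be done
None
```

Job handed in, verdict not shown: by my last measurements the bin is docked and released, both heels lie in it, and the tray was lowered gently and let go on its rests; I viewed 11 pictures, one over the limit of 10.

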